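Reload the desk stapler and click its cap shut

ROBOT

A 7-joint arm with a two-finger parallel gripper is mounted at the origin on the work surface. World frame = base frame: x ahead of the robot, y to its left, z up, the work surface at z = 0. Lengths are in mm, angles in rad, forces in N, time in s.
With the tool pointing down it reaches from about 400 to 875 mm from the base axis. Payload 4.4 kg.
Tool frame: the origin (TCP) lies between the finger pads; the fingertips stand 17 mm ahead of it and the grasp point (between the pads) lies 2 mm behind it; z points along the fingers, y is the line along which they close (so a half turn about z gives the same grasp; the last joint's range is limited). The gripper opens to 85 mm and grips with 20 to 120 N. Pads are 22 mm wide; open, the fingers measure 114 mm over their backs; the gripper's body (76 mm by 85 mm) begins 54 mm behind the grasp point. The pads swing forward as they close: fully open they stand 13 mm farther back than shut.
Start: joints at [1.221, 0.628, 0.038, 1.517, -0.027, 0.996, -0.02], TCP at [182.031, -624.005, 248.313] pointing down, gripper open.
Joint ranges: [-3.06, 3.06], [-0.37, 2.12], [-1.25, 1.32], [0.18, 2.47], [-1.1, 4.24], [0.23, 1.98], [-2.94, 2.94]. Speed limits (rad/s): [2.57, 2.57, 3.14, 3.14, 3.14, 3.14, 3.14].

INTERFACE

Orientations are given as [roll, pitch, yaw] about the fixed x, y, z axes, in that order (R = Rz(yaw) Ry(pitch) Rx(roll)).
In Python, from cell import sensors, get_image, ctrl gives the robot as it stands.
- The arm moves only by the tool send_rows, never from a script. Its argument "series" is a list of rows, each a list of 3 entries, a list of its own where there are three numbers: the finger opening in mm, from 0 to 85.4, then the shift along the world's x, y, z in units of 60 mm (1.0 is 60 mm), then the turn, a rotation vector about the world's x, y, z in units of 5 degrees (1.0 is 5 degrees). A call has 1 to 8 rows; each row shifts and turns the commanded pose from where the row before left it; what a row does not reach is not made up. A row lasts 1/8 s, in which the tool goes at most 62.5 mm and 10.7 degrees, less where a joint would pass 70% of its speed; a pose out of reach is approached as far as the arm can. A call is refused whole if a number of a shift passes 1 or a number of a turn 1, either way. A call with a gripper value outside its range is refused whole. The fingers move at their own pace and stop on an object; the grip force is fixed at half the most. Time passes only in rows, so rows that do not move let the fingers close. It gives the time, the measured TCP pose, the force, the opening and the grip force at its end, in the units of the state.
- sensors.read_state(): the state, without advancing time (a new reading comes with each control period).
- get_image(name): name is "side" or "top"; returns a dict with "img" (420x560x3 uint8, red, green, blue), "depth" (420x560 float32, mm along the optical axis (not along the pixel's ray), 0 where there is no reading), "vfov" (degrees; the focal length in pixels is half the picture's height over the tangent of half this angle, whatever the lens; pixels are square), "cx", "cy" (the principal point, pixels), "world_to_cam" (4x4, takes a point from world to camera coordinates). Camera axes: x right, y down, z forward; pixel columns grow to the right and rows downward; lengths in mm; the calibration is good to about 2 mm. A picture is of the moment at which its call begins.
- ctrl.finish_job(): hands the job in; it is judged then, once.
The state is a dict: "clock": time; "qpos": joint angles; "qd": joint speeds; "tau": joint torques, N m; "eef_pos": TCP position; "tool_rot": TCP orientation; "force": force on the tool from outside, world axes, zero at the start; "torque": the same for the moment, N m; "width": finger opening in mm; "gripper_force": force on a finger pad.
Only numpy, scipy, OpenCV 4.12 (cv2) and the standard library are available. Lean on these libraries where they do the work, as an engineer would, in place of code of your own. Each camera call takes 0.05 s, during which the arm holds its last target. There are 200 camera calls.

TASK

The stapler on the table stands open and empty: lay the loose strip of staples, legs down, into its magazine channel, then swing the cap over and press its front down until it clicks and stays shut by itself. Do not press on so hard that a staple is driven, leave the stapler standing on its base on the table, and leave the mug, the mandarin, the mouse and the staple box where they are.

Things in the scene. Friction and masses are not known exactly. Their poses are not given: they have to be found in the camera images.
- stapler: black full-strip desk stapler, loose, about 0.6 kg: base 206 long (x) x 46 wide (y), its top face 14 high. Origin: centre of its underside; +x runs from the pivot (rear) to the head (front), z up. Ears beside the pivot are 45 high, 44 wide over all. Steel magazine above the base and black cap over it both turn on the pivot pin.
- anvil (a point): centre of the steel frame round the flat-clinch plate in the base's top face, 14 high, under the head. A spring holds the magazine up level; 2.5 to 4 N down on the head or shut cap sinks it (and the cap with it), until it rests on the plate. The plate stays firmly where the last stroke left it: the head may sink 2 mm or up to 9 mm. Let go, the magazine comes back up.
- pivot (a point): on the pivot pin's axis, 88 behind the stapler's origin and 36 above its underside; the pin lies along the stapler's y. Axes as the stapler's.
- channel (a point): centre of the channel's floor, in the magazine: 111.5 ahead of the pin, 8 below it (28 above the table). x towards the head, z up. Open at the top, 113 long between follower (rear, 8.5 above the floor) and head (front, 11 above it); 15.2 wide between walls 6.5 high with flared lips (20 over all), so a seated strip stands 2 proud of the lips.
- stapler_cap (a joint): cap's angle to the magazine: 0 = clicked shut (within 0.005), 1.75 = open, leaning 10 degrees back past upright. A weak spring (under 1 N at the front) swings it open when let go. It meets the catch at 0.029 and clicks over it at about 10 N on the thumb pad, magazine down on the plate; further, the driver spring (13 N per mm) resists, and at about 25 N, -0.012, a staple is driven.
- cap_press (a point): middle of the ribbed thumb pad on the cap's outer (top) face, 165 from the pivot pin along the cap and 19 off the pin. Cap frame: x from pivot to front end, z out of its outer face (up when shut, rearward when open). The cap is 34 wide and ends 187 from the pin; its outer face is flat, 18 off the pin (19 at the thumb pad).
- strip: loose bright steel strip of glued staples, 105 long (x) x 12.8 wide (y) x 8.5 high (z), 14 g, lying on the table legs down. Origin: centre of its underside; its two ends are alike.
- mug: white ceramic mug, radius 41, 92 high, handle at its +y; origin centre of its underside; bystander
- mandarin: orange mandarin, 66 across, 49 high; origin centre of its underside; bystander
- mouse: white computer mouse, 108 x 58 x 28; origin centre of its underside; bystander
- staple_box: small open cardboard box with spare strips in it, 116 x 62 x 30; origin centre of its underside; bystander

How it is judged (in metres and radians):
On the way, in this order (a step that is already met when the one before it is completed fails the run):
1. the strip lies in the channel on its floor, let go, with the cap still open (x of strip in the frame of channel between -0.007 and 0.007 m and y of strip in the frame of channel between -0.0025 and 0.0025 m and z of strip in the frame of channel between -0.002 and 0.002 m and angle between strip's own z axis and vertical below 0.15 rad and angle between the x axis of strip and the x axis of channel, either way round below 0.06 rad and contact force between the fingers and strip below 0.1 N and value of joint stapler_cap above 0.5 rad), for 0.2 s.
2. the cap is past the catch (value of joint stapler_cap below 0.008 rad), for 0.2 s.
At the end, for the whole second after the job is handed in: The cap stays clicked shut by itself (joint between -0.006 and 0.008 rad); the strip lies legs down on the channel floor (underside within 2 mm of it, centred within 7 mm along and 2.5 mm across, in line within 0.06 rad); the stapler stands still and level on the table (value of joint stapler_cap between -0.006 and 0.008 rad and x of strip in the frame of channel between -0.007 and 0.007 m and y of strip in the frame of channel between -0.0025 and 0.0025 m and z of strip in the frame of channel between -0.002 and 0.002 m and angle between strip's own z axis and vertical below 0.15 rad and angle between the x axis of strip and the x axis of channel, either way round below 0.06 rad and angle between stapler's own z axis and vertical below 0.05 rad and height (world z) of stapler between -0.004 and 0.004 m and linear speed of stapler below 0.01 m/s); the robot touches nothing.
It fails at once if a staple was driven: the cap was pressed past -0.012 rad (about 25 N at the thumb pad) (value of joint stapler_cap below -0.012 rad).
It fails at once if the mug, mandarin, mouse or staple box was moved by more than 20 mm (distance of any of mug, mandarin, mouse, staple_box from where it was at the start of the episode above 0.02 m).
It also fails if it takes over 69 s, if anything falls off the work surface, if the arm or the gripper's body presses on something with over 40 N, if the wrist force passes 120 N, or if a joint passes its speed limit or range.

## Working session

There is one attempt and no reset: what is moved stays moved. The work goes in short steps, Python scripts to look and compute and a tool call to move; the robot and the scene stay as the last step left them, time stands still between calls to the robot, and variables do not carry over. Pictures are saved under pics/ and viewed, at most 10 in all, crops included, and the job is handed in when it is done.

Besides the shell and the picture viewer there is one more tool, called after "Emit:" as a command line: name --argument value ..., lists and objects as JSON in quotes. send_rows: Moves the arm, as the interface text tells. Its arguments: {"type":"object","properties":{"series":{"type":"array"}},"required":["series"]}

```bash
mkdir -p pics; cat > h.py <<'E'
import numpy as np, cv2
from cell import sensors, get_image, ctrl
def grab(n):
    d=get_image(n); h=d["img"].shape[0]
    d["f"]=h/2/np.tan(np.radians(d["vfov"])/2); d["T"]=np.array(d["world_to_cam"]); return d
def ray(d,u,v):
    T=d["T"];R=T[:3,:3];c=-R.T@T[:3,3]
    return c,R.T@np.array([(u-d["cx"])/d["f"],(v-d["cy"])/d["f"],1.])
def onz(d,u,v,z):
    c,r=ray(d,u,v); return c+r*(z-c[2])/r[2]
def proj(d,p):
    q=d["T"][:3,:3]@np.array(p,float)+d["T"][:3,3]; return d["cx"]+d["f"]*q[0]/q[2], d["cy"]+d["f"]*q[1]/q[2]
def cloud(d):
    v,u=np.mgrid[:d["depth"].shape[0],:d["depth"].shape[1]]; z=d["depth"].astype(float)
    P=np.stack([(u-d["cx"])/d["f"]*z,(v-d["cy"])/d["f"]*z,z],-1)
    R=d["T"][:3,:3]; W=(P-d["T"][:3,3])@R; W[z==0]=np.nan; return W
E
python3 - <<'E'
from h import *
print(sensors.read_state())
for n in("top","side"):
    d=grab(n); cv2.imwrite(f"pics/{n}0.png",d["img"][...,::-1]); print(n,d["f"],d["cx"],d["cy"],np.round(d["T"],3).tolist(),(d["depth"]>0).mean())
E
```

```text
{'clock': 0.0, 'qpos': array([ 1.22118649,  0.62934745,  0.03844125,  1.51838024, -0.02698525,
        0.99629845, -0.02000895]), 'qd': array([-7.50437454e-05, -1.23949280e-04,  3.54935884e-04,  1.45994482e-03,
        2.22407161e-04,  3.40796080e-04,  2.56301473e-03]), 'tau': array([ 9.37863042e-04, -5.63398898e+01,  1.22635726e+00, -1.93450034e+01,
        1.09849582e-02,  1.03844027e-02, -1.38436531e-05]), 'eef_pos': array([ 181.8661621 , -623.41429868,  247.38428037]), 'tool_rot': array([-3.13967756e+00,  3.76351320e-05,  2.83809239e-01]), 'force': array([-0.47407616,  0.47906653, -0.27221137]), 'torque': array([-0.00999968,  0.04592882, -0.02022335]), 'gripper_force': 0.0, 'width': 85.5199006572379}
top 471.9776637645256 280.0203077075418 201.82494539600546 [[0.013, -1.0, 0.01, -59.528], [-0.997, -0.014, -0.071, 541.89], [0.071, -0.009, -0.997, 1515.841], [0.0, 0.0, 0.0, 1.0]] 0.9962372448979592
side 410.5174711933161 283.81670759041754 208.14502949605009 [[-0.929, -0.37, 0.013, 481.946], [-0.276, 0.669, -0.69, 233.129], [0.247, -0.645, -0.723, 895.872], [0.0, 0.0, 0.0, 1.0]] 0.9959778911564626
```

View pics/top0.png

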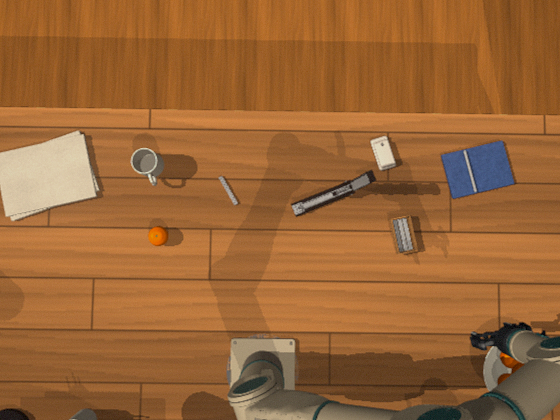

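View pics/side0.png

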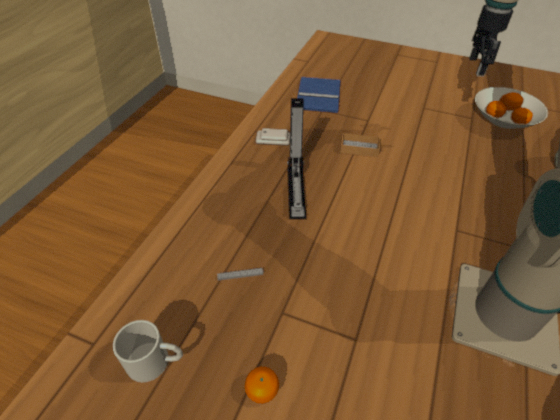

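The top view shows the strip around (228,190), the stapler head at (297,209), and the open cap and pivot near (365,180). In the side view the strip is at (240,274) and the stapler runs (297,215) to (297,100), with its head towards the strip.

```bash
python3 - <<'E'
from h import *
t=grab("top"); s=grab("side")
a=cv2.resize(t["img"][150:230,205:385],None,fx=4.4,fy=4.4,interpolation=cv2.INTER_CUBIC)
b=cv2.resize(s["img"][90:290,210:320],None,fx=3,fy=3,interpolation=cv2.INTER_CUBIC)
cv2.imwrite("pics/c1.png",a[...,::-1]); cv2.imwrite("pics/c2.png",b[...,::-1])
def seg(d,x0,y0,x1,y1,z):
    im=cv2.cvtColor(d["img"],cv2.COLOR_RGB2HSV)[y0:y1,x0:x1].astype(int)
    m=((im[...,1]<70)&(im[...,2]>90)).astype(np.uint8)
    n,l,st,c=cv2.connectedComponentsWithStats(m); k=1+np.argmax(st[1:,4])
    pts=np.argwhere(l==k)[:,::-1]+[x0,y0]
    W=np.array([onz(d,u,v,z)[:2] for u,v in pts]); c=W.mean(0)
    r=cv2.minAreaRect(W.astype(np.float32)); e,V=np.linalg.eigh(np.cov(W.T)); ax=V[:,1]
    p=(W-c)@V
    print(st[k],"cent",c.round(1),"rect",np.round(r[0],1),np.round(r[1],1),"yaw",np.degrees(np.arctan2(ax[1],ax[0])).round(2),"ext",np.ptp(p,axis=0).round(1))
seg(t,210,165,248,215,8.5); seg(s,205,255,275,290,7)
seg(t,285,185,345,220,28); seg(s,285,150,312,222,28)
E
```

```text
[  9  11  19  29 131] cent [579.6 119. ] rect [579.9 119.1] [104.   13.7] yaw -148.92 ext [ 13.7 104. ]
[ 13  13  45  12 298] cent [578.7 124.2] rect [578.6 124. ] [103.3  18.7] yaw -148.7 ext [ 18.8 103.3]
[  7   1  53  29 390] cent [ 548.  -168.9] rect [ 551.2 -179.1] [ 33.  182.4] yaw 113.22 ext [ 33.1 182.6]
[  7  27  12  39 288] cent [ 536.2 -137.9] rect [ 539.6 -149.2] [ 28.6 146. ] yaw 111.8 ext [ 28.9 145.7]
```

View pics/c1.png

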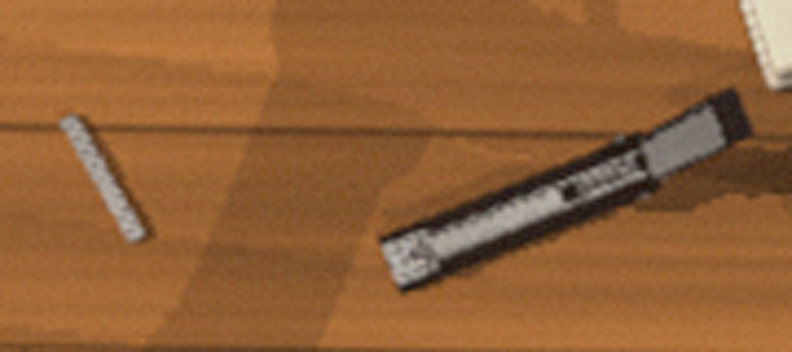

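View pics/c2.png

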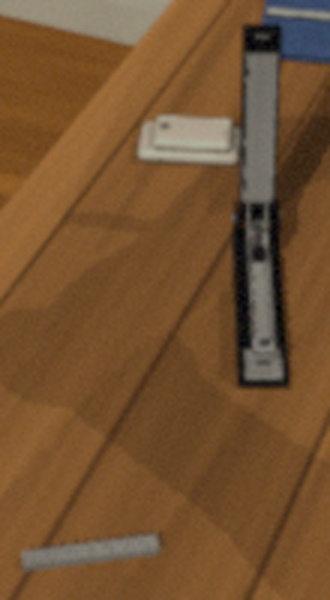

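The strip lies cleanly on the wood. In crop c1 the stapler base runs from the head end (380-405, 240-292) to the ears at about (650,165), and the cap stands open behind it, tapering to (730,110). Next I fit its axis.

```bash
python3 - <<'E'
from h import *
for n,(x0,y0,x1,y1) in(("top",(280,165,354,222)),("side",(275,160,318,228))):
    d=grab(n); W=cloud(d)[y0:y1,x0:x1]; hsv=cv2.cvtColor(d["img"],cv2.COLOR_RGB2HSV)[y0:y1,x0:x1].astype(int)
    print(n,"camera",(-d["T"][:3,:3].T@d["T"][:3,3]).round(0), "table z med",np.nanmedian(cloud(d)[230:260,240:270,2]).round(1))
    m=((hsv[...,1]<100)|(hsv[...,2]<45)).astype(np.uint8)
    nn,l,st,c=cv2.connectedComponentsWithStats(m); k=1+np.argmax(st[1:,4]); m=l==k
    print(st[k]);
    cs,_=cv2.findContours(m.astype(np.uint8),0,1); 
    v,u=np.nonzero(m); P=np.array([onz(d,a+x0,b+y0,14)[:2] for a,b in zip(u,v)])
    r=cv2.minAreaRect(P.astype(np.float32)); print("colour rect z14",r)
    for yaw in [None]:
        a=np.radians(111.5 if n=="side" else 113); 
        ax=np.array([-np.cos(a),-np.sin(a)]) # towards pivot
        nrm=np.array([-ax[1],ax[0]]); s=P@ax; t=P@nrm
        mids=[]
        for q in np.arange(s.min()+6,s.max()-6,6):
            w=t[(s>=q-4)&(s<q+4)]
            if len(w)>5: mids.append((q,(w.max()+w.min())/2,np.ptp(w),w.mean()))
        mids=np.array(mids); print(s.min(),(mids-[s.min(),0,0,0]).round(1).tolist())
    sel=(W[...,2]>8)&(W[...,2]<46); Q=W[sel]; 
    print("depth rect",cv2.minAreaRect(Q[:,:2].astype(np.float32)),len(Q))
    W14=W[(W[...,2]>9)&(W[...,2]<18)];print("z14 band rect",cv2.minAreaRect(W14[:,:2].astype(np.float32)),len(W14),np.median(W14[:,2]))
E
```

```text
top camera [ 433.  -39. 1551.] table z med -0.6
[ 12  15  62  36 770]
colour rect z14 ((560.9346923828125, -194.9639892578125), (48.01298141479492, 220.07115173339844), 21.811676025390625)
288.53773514056434 [[6.0, 437.9, 38.2, 438.2], [12.0, 439.0, 36.9, 439.7], [18.0, 437.8, 39.4, 438.2], [24.0, 437.7, 38.2, 437.7], [30.0, 438.9, 39.4, 438.5], [36.0, 440.1, 38.2, 439.9], [42.0, 437.6, 38.2, 438.8], [48.0, 438.2, 38.2, 437.7], [54.0, 438.4, 37.7, 439.8], [60.0, 437.5, 38.2, 438.8], [66.0, 438.0, 38.2, 439.8], [72.0, 438.3, 37.7, 438.1], [78.0, 437.4, 38.2, 438.7], [84.0, 437.9, 38.2, 438.4], [90.0, 438.2, 37.7, 438.6], [96.0, 437.2, 38.2, 437.4], [102.0, 436.9, 36.5, 438.0], [108.0, 437.4, 36.5, 436.8], [114.0, 437.1, 38.3, 436.2], [120.0, 437.7, 38.3, 436.9], [126.0, 436.7, 37.7, 436.8], [132.0, 437.0, 38.3, 437.7], [138.0, 438.2, 39.5, 439.6], [144.0, 436.6, 37.7, 437.3], [150.0, 436.9, 38.3, 437.6], [156.0, 437.4, 38.3, 438.6], [162.0, 436.5, 37.7, 436.9], [168.0, 436.7, 38.3, 436.7], [174.0, 436.7, 39.5, 437.0], [180.0, 437.2, 39.6, 436.6], [186.0, 436.9, 41.4, 436.2], [192.0, 4
[... 1209 characters left out ...]
451.0], [144.0, 449.1, 39.9, 449.1], [150.0, 449.1, 39.8, 448.4], [156.0, 450.3, 37.3, 450.4], [162.0, 451.7, 40.2, 451.0], [168.0, 451.6, 40.3, 454.5], [174.0, 451.5, 40.6, 451.5], [180.0, 451.4, 40.6, 449.5], [186.0, 451.3, 40.9, 451.3], [192.0, 451.2, 41.0, 451.3], [198.0, 451.2, 41.1, 447.5], [204.0, 451.0, 41.3, 451.1], [210.0, 451.0, 41.4, 449.8], [216.0, 449.4, 38.5, 445.7], [222.0, 450.8, 47.5, 451.5], [228.0, 450.7, 47.7, 451.4]]
depth rect ((556.3827514648438, -184.2120361328125), (46.27460479736328, 204.69883728027344), 22.621068954467773) 856
z14 band rect ((556.5656127929688, -184.24612426757812), (42.77464294433594, 204.6848907470703), 23.170534133911133) 397 12.370465685698104
```

Emit:
send_rows --series '[[40,[0.5,0.95,0],[0,0,1]],[40,[0.5,0.95,0],[0,0,1]],[40,[0.5,0.95,0],[0,0,1]],[40,[0.5,0.95,0],[0,0,0]],[40,[0.5,0.95,0],[0,0,0]],[40,[0.5,0.95,0],[0,0,0]],[40,[0.5,0.95,0],[0,0,0]],[40,[0.5,0.95,0],[0,0,0]]]'

```text
clock: 1.3
eef_pos: [415.8, -179.9, 248.6]
tool_rot: [3.141, -0.001, 0.545]
force: [1.1, 0.1, 0.6]
width: 39.9
gripper_force: 0.0
```

Emit:
send_rows --series '[[40,[0.5,0.95,0],[0,0,0]],[40,[0.5,0.95,0],[0,0,0]],[40,[0.5,0.95,-0.5],[0,0,0]],[40,[0.5,0.95,-0.5],[0,0,0]],[40,[0.5,0.95,-0.5],[0,0,0]],[40,[0,0,-0.5],[0,0,0]],[40,[0,0,0],[0,0,0]],[40,[0,0,0],[0,0,0]]]'

```text
clock: 2.3
eef_pos: [552.7, 78.5, 140.0]
tool_rot: [3.141, -0.001, 0.544]
force: [-0.0, -0.6, 0.3]
width: 40.0
gripper_force: 0.0
```

Emit:
send_rows --series '[[40,[0.45,0.69,-0.4],[0,0,0]],[40,[0,0,-0.4],[0,0,0]],[40,[0,0,-0.5],[0,0,0]],[40,[0,0,0],[0,0,0]],[40,[0,0,0],[0,0,0]]]'

```text
clock: 2.92
eef_pos: [580.5, 120.4, 63.0]
tool_rot: [3.141, -0.003, 0.544]
force: [0.8, 0.5, 0.5]
width: 39.9
gripper_force: 0.0
```

```bash
python3 - <<'E'
from h import *
s=grab("side");t=grab("top")
st=sensors.read_state();print(st["eef_pos"],st["tool_rot"])
a=cv2.resize(s["img"][215:305,190:290],None,fx=5,fy=5,interpolation=cv2.INTER_CUBIC)
b=cv2.resize(t["img"][150:230,190:250],None,fx=5,fy=5,interpolation=cv2.INTER_CUBIC)
b=cv2.copyMakeBorder(b,0,50,0,0,0)
cv2.imwrite("pics/g1.png",np.hstack([a,b])[...,::-1])
E
```

```text
[580.56943524 120.7429343   63.04543796] [ 3.14057392e+00 -3.04111147e-03  5.44817128e-01]
```

View pics/g1.png

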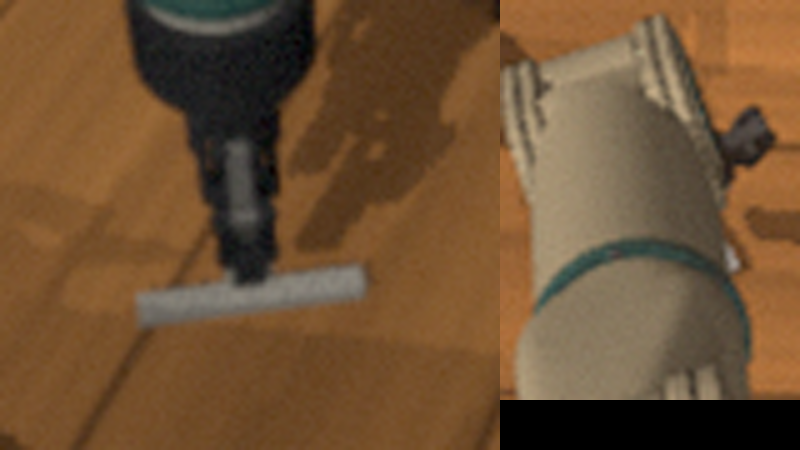

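The side view shows the fingers centred over the strip (finger x≈252, strip 138–365). The arm hides the strip in the top view. I'll descend and grip the strip near its top.

Emit:
send_rows --series '[[40,[0,0,-0.35],[0,0,0]],[40,[0,0,-0.33],[0,0,0]],[40,[0,0,0],[0,0,0]],[20,[0,0,0],[0,0,0]],[5,[0,0,0],[0,0,0]],[5,[0,0,0],[0,0,0]],[5,[0,0,0],[0,0,0]],[5,[0,0,0],[0,0,0]]]'

```text
clock: 4.03
eef_pos: [579.9, 121.0, 21.2]
tool_rot: [3.141, -0.001, 0.546]
force: [-0.4, 0.6, 5.8]
width: 10.4
gripper_force: 59.3
```

Emit:
send_rows --series '[[5,[0,0,0.1],[0,0,0]],[5,[0,0,0.4],[0,0,0]],[5,[0,0,0.9],[0,0,0]],[5,[0,0,0.9],[0,0,0]],[5,[0,0,0],[0,0,0]],[5,[0,0,0],[0,0,0]]]'

```text
clock: 4.78
eef_pos: [578.8, 120.7, 158.2]
tool_rot: [-3.142, 0.001, 0.545]
force: [-0.0, 0.4, -0.1]
width: 10.7
gripper_force: 58.7
```

```bash
python3 - <<'E'
from h import *
s=grab("side")
a=cv2.resize(s["img"][165:305,170:310],None,fx=4,fy=4,interpolation=cv2.INTER_CUBIC)
cv2.imwrite("pics/g2.png",a[...,::-1])
E
```

```text
(no output)
```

View pics/g2.png

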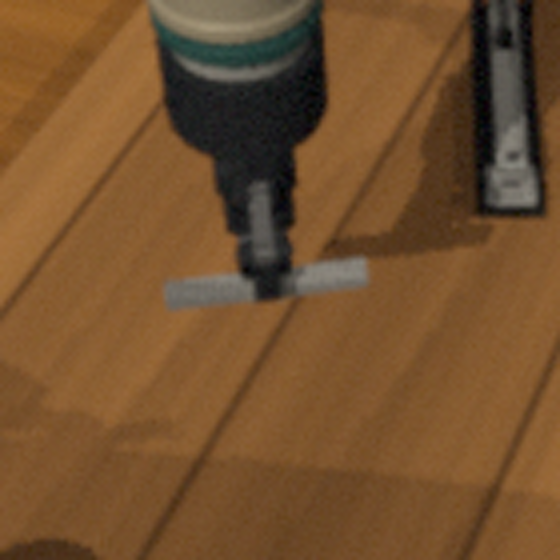

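The strip hangs level and centred in the fingers: its ends are at x≈165 and 368, the finger at 267. Now over the channel.

Emit:
send_rows --series '[[5,[-0.033,-0.3,0],[0,0,1]],[5,[-0.033,-0.3,0],[0,0,1]],[5,[-0.033,-0.3,0],[0,0,1]],[5,[-0.033,-0.3,0],[0,0,1]],[5,[-0.033,-0.3,0],[0,0,1]],[5,[-0.033,-0.3,0],[0,0,1]],[5,[-0.033,-0.3,0],[0,0,1]],[5,[-0.033,-0.3,0],[0,0,1]]]'

```text
clock: 5.82
eef_pos: [562.1, -23.7, 156.5]
tool_rot: [-3.138, 0.001, 1.247]
force: [0.5, 0.1, -0.9]
width: 10.3
gripper_force: 58.7
```

Emit:
send_rows --series '[[5,[-0.033,-0.3,0],[0,0,1]],[5,[-0.033,-0.3,0],[0,0,1]],[5,[-0.033,-0.3,0],[0,0,1]],[5,[-0.033,-0.3,0],[0,0,1]],[5,[-0.033,-0.3,-0.2],[0,0,1]],[5,[-0.033,-0.3,-0.2],[0,0,1]],[5,[-0.033,-0.3,-0.2],[0,0,1]],[5,[-0.033,-0.3,-0.2],[0,0,1]]]'

```text
clock: 6.82
eef_pos: [546.3, -167.3, 108.1]
tool_rot: [-3.139, -0.003, 1.945]
force: [-0.3, -0.1, 0.7]
width: 10.1
gripper_force: 58.7
```

Emit:
send_rows --series '[[5,[0,0,0],[0,0,0.25]],[5,[0,0,0],[0,0,0]],[5,[0,0,0],[0,0,0]],[5,[0,0,0],[0,0,0]]]'

```text
clock: 7.32
eef_pos: [548.0, -166.3, 110.8]
tool_rot: [3.141, 0.0, 1.964]
force: [-0.9, -0.7, -0.2]
width: 10.1
gripper_force: 58.7
```

```bash
python3 - <<'E'
from h import *
s=grab("side"); st=sensors.read_state(); e=st["eef_pos"]; print(e,st["tool_rot"])
zt=e[2]-21.2+8.5
for k in(-52.5,0,52.5):
    a=np.radians(112.45); print(k,np.round(proj(s,[e[0]+k*np.cos(a),e[1]+k*np.sin(a),zt]),1))
np.savez("s1.npz",**{k:s[k] for k in("img","depth","T","f","cx","cy")})
a=cv2.resize(s["img"][110:230,240:340],None,fx=5,fy=5,interpolation=cv2.INTER_CUBIC)
cv2.imwrite("pics/g3.png",a[...,::-1])
E
```

```text
[ 547.92220397 -166.54779927  110.76084994] [3.14105378e+00 3.54363427e-04 1.96427313e+00]
-52.5 [296.9 157.9]
0 [297.6 170.8]
52.5 [298.4 184.6]
```

View pics/g3.png

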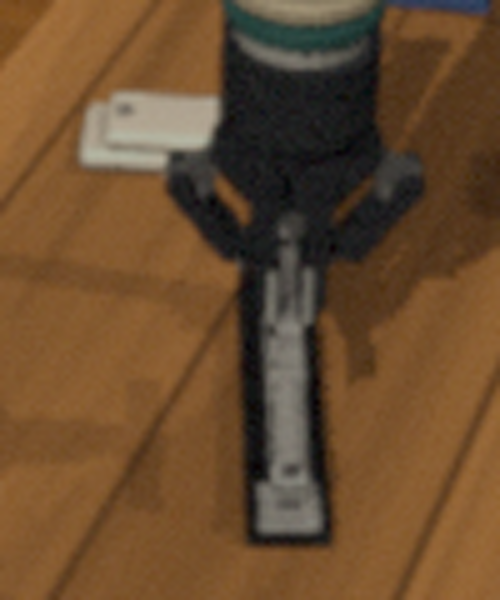

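The view shows the gripper over the magazine, with the magazine axis near x≈290 (crop) and the head plate at (290,505). I'll use depth to separate the strip from the channel.

```bash
python3 - <<'E'
from h import *
s=np.load("s1.npz"); s={k:s[k] for k in s}
W=cloud(s); hsv=cv2.cvtColor(s["img"],cv2.COLOR_RGB2HSV)
for v in range(166,214,2):
    print(v,W[v,288:306:1,2].round(0).astype(int).tolist())
    print("   ",hsv[v,288:306,2].tolist())
E
```

```text
166 [36, 28, 120, 121, 120, 126, 123, 124, 97, 95, 97, 112, 124, 124, 127, 123, 122, -3]
    [49, 23, 20, 30, 39, 83, 107, 86, 77, 79, 81, 62, 70, 103, 83, 50, 38, 62]
168 [27, 11, 114, 116, 114, 116, 119, 116, 95, 98, 96, 107, 119, 118, 116, 116, 115, -3]
    [25, 28, 22, 33, 44, 86, 105, 85, 74, 76, 78, 62, 75, 103, 80, 42, 39, 65]
170 [20, 11, 109, 108, 108, 111, 110, 112, 97, 97, 97, 107, 113, 110, 106, 111, 110, -2]
    [27, 22, 19, 33, 41, 96, 109, 80, 60, 72, 92, 76, 90, 106, 78, 38, 39, 65]
172 [12, 13, 13, 101, 101, 104, 106, 103, 99, 97, 97, 103, 104, 103, 103, 101, -3, -1]
    [37, 20, 24, 22, 51, 102, 111, 82, 73, 95, 102, 83, 90, 107, 77, 53, 79, 92]
174 [10, 11, 12, 11, 30, 96, 98, 97, 96, 98, 96, 98, 98, 97, 8, -1, -1, -1]
    [37, 21, 18, 33, 65, 91, 105, 101, 114, 121, 123, 110, 100, 97, 67, 69, 103, 114]
176 [10, 14, 13, 11, 31, 26, 32, 95, 99, 98, 97, 97, 15, 12, 12, -2, -2, 0]
    [42, 27, 17, 30, 54, 68, 65, 102, 123, 125, 129, 126, 90, 33, 26, 63, 84, 106]
178 [9, 11, 13, 11, 14, 26, 28, 97, 99, 98, 98, 96, 13, 12, 13, -1, -1, 0]
    [50, 17, 23, 25, 62, 90, 120
[... 2122 characters left out ...]
6 [4, 12, 11, 11, 12, 11, 38, 36, 36, 39, 39, 39, 36, 37, 10, 14, 11, -2]
    [79, 44, 32, 54, 76, 83, 109, 124, 128, 132, 129, 128, 131, 106, 77, 46, 26, 44]
208 [1, 9, 11, 14, 13, 17, 32, 33, 33, 34, 30, 29, 33, 31, 13, 14, 10, 1]
    [82, 48, 32, 83, 112, 123, 113, 109, 104, 106, 108, 106, 110, 102, 96, 67, 36, 50]
210 [-2, 10, 11, 14, 13, 15, 23, 25, 24, 22, 21, 25, 23, 18, 14, 14, 9, 8]
    [79, 46, 27, 64, 104, 115, 118, 104, 91, 87, 90, 91, 108, 112, 120, 93, 56, 43]
212 [-2, 9, 12, 13, 9, 17, 17, 18, 19, 16, 20, 17, 20, 18, 11, 9, 13, 7]
    [86, 46, 27, 66, 108, 120, 126, 120, 118, 119, 120, 118, 124, 129, 125, 105, 65, 31]<stdin>:5: RuntimeWarning: invalid value encountered in cast
```

```bash
cat > m.py <<'E'
from h import *
fw=np.array([np.cos(np.radians(112.45)),np.sin(np.radians(112.45))]); lt=np.array([-fw[1],fw[0]]) # left
O=np.array([547.4,-168.4])
def sl(p): p=np.asarray(p)[:2]-O; return p@fw,p@lt
def edges(s,rows,lo,hi,z,cols=(286,310)):
    W=cloud(s)[...,2]; out=[]
    for v in rows:
        c=[u for u in range(*cols) if lo<W[v,u]<hi]
        if len(c)<3: continue
        a=sl(onz(s,min(c)-.5,v,z)); b=sl(onz(s,max(c)+.5,v,z)); out.append([v,*a,*b])
    o=np.array(out); o=np.c_[o,(o[:,2]+o[:,4])/2]; return o
E
python3 - <<'E'
from m import *
d=np.load("s1.npz"); s={k:d[k] for k in d}
f=lambda o:np.polyfit((o[:,1]+o[:,3])/2,o[:,5],1).round(4)
o=edges(s,range(176,186),88,104,97.5); print("strip lat at s,mid",o[:,[0,1,5]].round(1).tolist(),o[:,5].mean(), (o[:,2]-o[:,4]).mean())
m=edges(s,range(187,203),20,40,34.5); print("mag",m[:,5].mean(),(m[:,2]-m[:,4]).mean())
h=edges(s,range(203,208),30,50,39);print("head",h[:,[0,1,5]].round(1).tolist(),(h[:,2]-h[:,4]).mean())
for v in(203,204,205): print(v,cloud(s)[v,294:302,2].round(0), sl(onz(s,297,v-.5,39))[0])
s0=grab("side")
E
python3 - <<'E'
from m import *
d=np.load("s1.npz"); s={k:d[k] for k in d}
W=cloud(s)
for v in range(176,189): print(v,[tuple(np.round([*sl(W[v,u]),W[v,u,2]],1)) for u in(296,298)])
st=sensors.read_state();print("tcp s,l",sl(st["eef_pos"]))
E
```

```text
strip lat at s,mid [[176.0, 21.2, -3.4], [177.0, 25.0, -3.6], [178.0, 28.8, -3.7], [179.0, 32.6, -3.8], [180.0, 36.4, -2.7], [181.0, 40.1, -4.1], [182.0, 43.9, -3.0], [183.0, 47.6, -3.1], [184.0, 51.3, -3.2], [185.0, 54.9, -3.4]] -3.3993144578765984 -13.464257784257034
mag -2.449725267938674 -20.406776863936006
head [[203.0, 60.9, 1.2], [204.0, 64.6, -1.5], [205.0, 68.2, -1.7], [206.0, 71.8, -1.8], [207.0, 75.4, -1.9]] -18.670920964908778
203 [29. 25. 26. 42. 44. 28. 32. 12.] 59.11659860446062
204 [38. 38. 38. 42. 44. 39. 43. 34.] 62.76079713068356
205 [36. 39. 36. 39. 40. 36. 38. 35.] 66.38789266347177
176 [(np.float64(22.5), np.float64(-6.1), np.float64(98.7)), (np.float64(20.4), np.float64(-0.8), np.float64(96.8))]
177 [(np.float64(23.0), np.float64(-6.0), np.float64(95.7)), (np.float64(23.4), np.float64(-0.9), np.float64(96.1))]
178 [(np.float64(30.1), np.float64(-6.3), np.float64(98.6)), (np.float64(29.1), np.float64(-1.2), np.float64(97.8))]
179 [(np.float64(30.0), np.float64(-6.2), np.float64(95.2)), (np.float64(31.3), np.float64(-1.2), np.float64(96.3))]
180 [(np.float64(35.8
[... 408 characters left out ...]
, np.float64(-1.9), np.float64(98.9))]
184 [(np.float64(50.8), np.float64(-7.0), np.float64(97.1)), (np.float64(52.6), np.float64(-2.1), np.float64(98.7))]
185 [(np.float64(57.6), np.float64(-7.3), np.float64(100.0)), (np.float64(55.8), np.float64(-2.2), np.float64(98.3))]
186 [(np.float64(-16.8), np.float64(-2.3), np.float64(26.6)), (np.float64(-17.4), np.float64(3.3), np.float64(26.1))]
187 [(np.float64(-12.8), np.float64(-2.4), np.float64(26.6)), (np.float64(-13.7), np.float64(3.1), np.float64(25.7))]
188 [(np.float64(-13.7), np.float64(-2.2), np.float64(21.9)), (np.float64(-9.3), np.float64(3.0), np.float64(26.1))]
tcp s,l (np.float64(1.4073832049569481), np.float64(-1.0516187722481691))
```

Emit:
send_rows --series '[[5,[-0.7,0,0.3],[0,0,0]],[5,[-0.7,0,0],[0,0,0]],[5,[-0.7,0,0],[0,0,0]],[5,[0,0,0],[0,0,0]],[5,[0,0,0],[0,0,0]]]'

```text
clock: 8.05
eef_pos: [423.0, -167.2, 128.8]
tool_rot: [3.139, 0.001, 1.964]
force: [0.1, -0.0, -0.6]
width: 10.1
gripper_force: 58.7
```

```bash
python3 - <<'E'
from m import *
acc=[];
for i in range(6):
    s=grab("side"); acc.append(s["depth"].copy())
s["depth"]=np.nanmean(np.where(np.array(acc)>0,acc,np.nan),0)
np.savez("s2.npz",**{k:s[k] for k in("img","depth","T","f","cx","cy")})
print(np.std(acc,axis=0)[180,290:300].round(2))
t=grab("top")
a=cv2.resize(s["img"][140:225,270:325],None,fx=7,fy=7,interpolation=cv2.INTER_CUBIC)
b=cv2.resize(t["img"][165:220,280:370],None,fx=4.5,fy=4.5,interpolation=cv2.INTER_CUBIC)
b=cv2.copyMakeBorder(b,0,a.shape[0]-b.shape[0],0,0,0)
cv2.imwrite("pics/g4.png",np.hstack([a,b])[...,::-1])
W=cloud(s)
for v in range(150,224):
    w=W[v,295:299]; print(v,w[:,2].round(0).tolist(),s["img"][v,295:299].mean(1).astype(int).tolist(), round(float(sl(onz(s,296.5,v,28))[0]),1))
E
```

```text
[2.15 2.02 1.61 2.45 1.56 2.72 0.97 2.47 2.31 2.25]
150 [68.0, 68.0, 69.0, 68.0] [112, 113, 115, 113] -173.7
151 [66.0, 66.0, 66.0, 66.0] [113, 112, 114, 113] -168.9
152 [61.0, 62.0, 61.0, 63.0] [112, 113, 113, 114] -164.1
153 [58.0, 59.0, 59.0, 60.0] [116, 112, 116, 116] -159.3
154 [57.0, 56.0, 57.0, 56.0] [111, 114, 115, 114] -154.6
155 [53.0, 53.0, 53.0, 53.0] [116, 114, 112, 112] -149.9
156 [50.0, 49.0, 50.0, 50.0] [104, 107, 105, 107] -145.2
157 [48.0, 46.0, 46.0, 46.0] [75, 75, 79, 86] -140.5
158 [42.0, 42.0, 43.0, 44.0] [30, 30, 43, 72] -135.9
159 [40.0, 39.0, 40.0, 44.0] [19, 23, 33, 74] -131.3
160 [37.0, 37.0, 37.0, 45.0] [12, 13, 36, 83] -126.7
161 [33.0, 33.0, 33.0, 44.0] [20, 21, 39, 91] -122.1
162 [30.0, 29.0, 29.0, 44.0] [25, 27, 50, 94] -117.6
163 [32.0, 27.0, 27.0, 44.0] [58, 56, 74, 92] -113.1
164 [32.0, 27.0, 27.0, 42.0] [68, 71, 91, 96] -108.6
165 [32.0, 31.0, 27.0, 38.0] [60, 68, 84, 93] -104.1
166 [33.0, 32.0, 25.0, 35.0] [66, 61, 70, 83] -99.7
167 [34.0, 31.0, 26.0, 31.0] [78, 67, 80, 91] -95.2
168 [34.0, 32.0, 26.0, 30.0] [68, 65, 91, 110] -90.8
169 [31.0, 32.0
[... 2233 characters left out ...]
.0] [95, 86, 81, 84] 75.6
211 [18.0, 18.0, 18.0, 18.0] [100, 90, 87, 88] 79.2
212 [17.0, 17.0, 18.0, 17.0] [117, 114, 113, 113] 82.8
213 [17.0, 17.0, 18.0, 18.0] [115, 114, 114, 114] 86.3
214 [15.0, 15.0, 16.0, 16.0] [116, 116, 115, 115] 89.8
215 [14.0, 14.0, 13.0, 12.0] [117, 114, 115, 113] 93.3
216 [13.0, 13.0, 13.0, 13.0] [86, 82, 79, 81] 96.8
217 [9.0, 8.0, 7.0, 7.0] [32, 28, 34, 32] 100.3
218 [5.0, 5.0, 4.0, 5.0] [22, 33, 18, 28] 103.7
219 [2.0, 1.0, 1.0, 1.0] [60, 61, 57, 52] 107.2
220 [-1.0, -1.0, -2.0, -1.0] [80, 82, 78, 75] 110.6
221 [-2.0, -1.0, -2.0, -2.0] [84, 84, 78, 78] 114.0
222 [-1.0, -0.0, -1.0, -2.0] [84, 83, 80, 78] 117.4
223 [-1.0, -1.0, -1.0, -1.0] [84, 86, 82, 81] 120.8
```

View pics/g4.png

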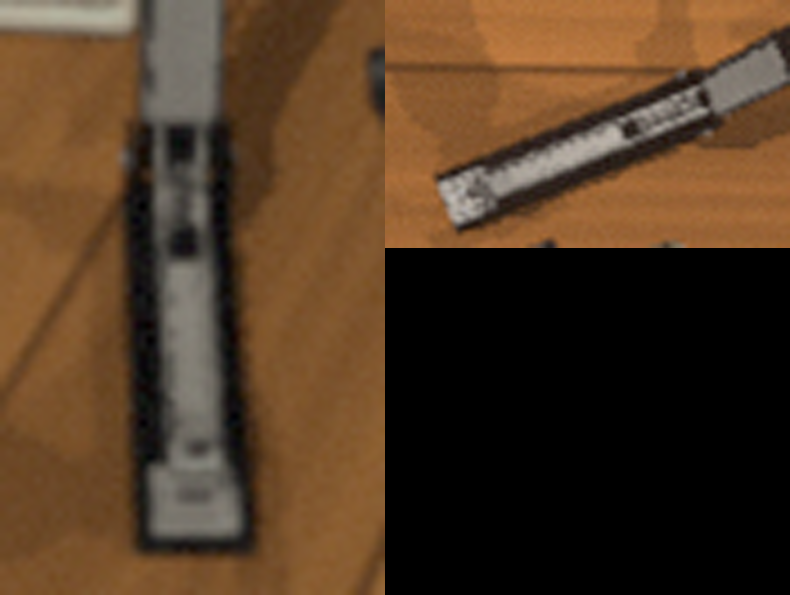

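The side crop shows the follower's front at about row 176.5 and the head block's rear edge at about row 203.5. That puts the channel centre at s≈3.6 mm in this camera frame, against about 3.8 for the strip. Next I go back over it, lower, and refine with averaged depth.

Emit:
send_rows --series '[[5,[0.7,0,0],[0,0,0]],[5,[0.7,0,0],[0,0,0]],[5,[0.68,0.02,-0.3],[0,0,0]],[5,[0,0,-0.6],[0,0,0]],[5,[0,0,0],[0,0,0]],[5,[0,0,0],[0,0,0]]]'

```text
clock: 9.15
eef_pos: [546.3, -165.9, 75.0]
tool_rot: [3.142, -0.0, 1.964]
force: [0.2, -0.4, -0.4]
width: 10.6
gripper_force: 58.8
```

```bash
cat >> m.py <<'E'
def avg(n=6):
    acc=[]
    for i in range(n): s=grab("side"); acc.append(s["depth"].copy())
    s["depth"]=np.nanmean(np.where(np.array(acc)>0,acc,np.nan),0); return s
def mids(s,rows,thr,z,cols,hi=200):
    """sub-pixel edges: depth-height profile crossing thr, both sides"""
    W=cloud(s)[...,2]; out=[]
    for v in rows:
        c=[u for u in range(*cols) if thr<W[v,u]<hi]
        if len(c)<3: continue
        a=sl(onz(s,min(c)-.5,v,z)); b=sl(onz(s,max(c)+.5,v,z)); out.append([v,(a[0]+b[0])/2,(a[1]+b[1])/2,a[1]-b[1]])
    return np.array(out)
E
python3 - <<'E'
from m import *
d=np.load("s2.npz"); s={k:d[k] for k in d}
m=mids(s,range(178,202),20,33,(288,306)); p=np.polyfit(m[:,1],m[:,2],1)
print("mag fit slope deg",np.degrees(p[0]).round(2),"lat0",p[1].round(2),"at40",np.polyval(p,40).round(2),"w",m[:,3].mean())
s=avg(); st=sensors.read_state(); e=st["eef_pos"]; print(e,st["tool_rot"],"tcp s,l",sl(e))
np.savez("s3.npz",**{k:s[k] for k in("img","depth","T","f","cx","cy")})
W=cloud(s); zt=e[2]-21.2+8.5-.7
for v in range(178,204): print(v,W[v,292:302,2].round(0).tolist())
m=mids(s,range(182,196),zt-6,zt,(288,306),zt+6); print("strip z",zt,m.round(1).tolist()); p=np.polyfit(m[:,1],m[:,2],1); print(np.degrees(p[0]),np.polyval(p,[0,40]),m[:,3].mean())
for v in range(186,198): print(v,round(float(sl(onz(s,297,v,zt))[0]),1))
E
```

```text
mag fit slope deg -0.17 lat0 -2.29 at40 -2.41 w -20.11786921109332
[ 546.73680404 -166.22895014   75.28783005] [3.14054926e+00 9.97983581e-04 1.96336463e+00] tcp s,l (np.float64(2.2597721165334734), np.float64(-0.2161396984176326))
178 [81.0, 83.0, 86.0, 84.0, 61.0, 61.0, 62.0, 79.0, 84.0, 84.0]
179 [77.0, 82.0, 81.0, 81.0, 61.0, 62.0, 61.0, 78.0, 81.0, 81.0]
180 [74.0, 77.0, 77.0, 77.0, 62.0, 62.0, 61.0, 76.0, 77.0, 78.0]
181 [70.0, 74.0, 73.0, 74.0, 61.0, 62.0, 61.0, 73.0, 74.0, 74.0]
182 [66.0, 71.0, 70.0, 71.0, 62.0, 61.0, 61.0, 70.0, 70.0, 71.0]
183 [22.0, 67.0, 67.0, 64.0, 61.0, 62.0, 62.0, 67.0, 67.0, 67.0]
184 [12.0, 63.0, 63.0, 62.0, 62.0, 62.0, 62.0, 63.0, 63.0, 64.0]
185 [13.0, 41.0, 37.0, 62.0, 61.0, 60.0, 61.0, 62.0, 28.0, 28.0]
186 [12.0, 31.0, 26.0, 61.0, 62.0, 61.0, 62.0, 62.0, 13.0, 13.0]
187 [13.0, 32.0, 25.0, 61.0, 62.0, 61.0, 62.0, 60.0, 12.0, 13.0]
188 [13.0, 32.0, 27.0, 61.0, 61.0, 62.0, 61.0, 61.0, 12.0, 12.0]
189 [12.0, 34.0, 26.0, 61.0, 61.0, 62.0, 61.0, 61.0, 33.0, 13.0]
190 [12.0, 33.0, 26.0, 61.0, 63.0, 61.0, 62.0, 62.0, 33.0, 11.0]
191 [13.0, 32.0, 26.0, 
[... 710 characters left out ...]
2.0, 27.0, 26.0, 27.0, 27.0, 26.0, 32.0, 12.0]
203 [13.0, 13.0, 30.0, 25.0, 27.0, 42.0, 42.0, 28.0, 31.0, 12.0]
strip z 61.88783004566778 [[182.0, 5.2, -1.6, -34.6], [183.0, 9.1, -1.7, -23.9], [184.0, 13.0, -1.9, -23.8], [185.0, 16.9, -2.0, -13.2], [186.0, 20.7, -2.1, -13.2], [187.0, 24.6, -2.3, -13.1], [188.0, 28.4, -2.4, -13.1], [189.0, 32.2, -2.5, -13.1], [190.0, 35.9, -2.7, -13.0], [191.0, 39.7, -2.8, -13.0], [192.0, 43.4, -2.9, -13.0], [193.0, 47.1, -3.1, -12.9], [194.0, 50.8, -3.2, -12.9], [195.0, 54.5, -3.3, -12.9]]
-2.0056053039432404 [-1.40469556 -2.8048722 ] -16.1255748629144
186 20.7
187 24.6
188 28.4
189 32.2
190 35.9
191 39.7
192 43.4
193 47.1
194 50.8
195 54.5
196 58.2
197 61.8
```

Strip and channel agree within about 0.5 mm across and 1 mm along. Descending until the fingertips sit just above the lips.

Emit:
send_rows --series '[[5,[0,0,-0.15],[0,0,0]],[5,[0,0,-0.1],[0,0,0]],[5,[0,0,-0.07],[0,0,0]],[5,[0,0,-0.03],[0,0,0]],[5,[0,0,-0.02],[0,0,0]],[5,[0,0,0],[0,0,0]],[5,[0,0,0],[0,0,0]]]'

```text
clock: 10.32
eef_pos: [546.5, -165.9, 52.3]
tool_rot: [3.141, 0.0, 1.964]
force: [-0.5, 0.5, -1.1]
width: 10.2
gripper_force: 58.8
```

Emit:
send_rows --series '[[5,[0,0,-0.015],[0,0,0]],[5,[0,0,0],[0,0,0]],[13,[0,0,0],[0,0,0]],[18,[0,0,0],[0,0,0]],[30,[0,0,0],[0,0,0]],[30,[0,0,0],[0,0,0]],[30,[0,0,0.4],[0,0,0]],[30,[0,0,0.6],[0,0,0]]]'

```text
clock: 11.32
eef_pos: [545.2, -165.7, 110.7]
tool_rot: [-3.139, -0.002, 1.964]
force: [0.1, -0.5, 0.3]
width: 30.3
gripper_force: 0.0
```

Emit:
send_rows --series '[[30,[-0.7,0,0.8],[0,0,0]],[5,[-0.7,0,0],[0,0,0]],[5,[-0.7,0,0],[0,0,0]],[5,[0,0,0],[0,0,0]],[5,[0,0,0],[0,0,0]]]'

```text
clock: 11.95
eef_pos: [422.3, -166.1, 158.5]
tool_rot: [3.14, 0.001, 1.963]
force: [-0.4, -0.1, -0.6]
width: 4.9
gripper_force: 0.0
```

```bash
python3 - <<'E'
from m import *
s=avg(); W=cloud(s)
for v in range(170,210): print(v,W[v,288:304,2].round(0).astype(int).tolist(),s["img"][v,295:299].mean().round())
m=mids(s,range(179,200),34,36,(288,306)); print(m.round(1).tolist())
a=cv2.resize(s["img"][140:225,270:325],None,fx=7,fy=7,interpolation=cv2.INTER_CUBIC); cv2.imwrite("pics/g5.png",a[...,::-1])
E
```

```text
170 [22, 12, 13, 13, 30, 26, 27, 34, 31, 27, 31, 12, 14, 12, 23, -2] 86.0
171 [18, 13, 11, 13, 30, 27, 27, 35, 33, 27, 30, 12, 13, 12, 18, -3] 78.0
172 [14, 13, 12, 13, 31, 27, 27, 33, 33, 25, 30, 13, 12, 12, 13, -1] 56.0
173 [10, 11, 13, 13, 30, 27, 35, 35, 34, 34, 30, 12, 12, 12, 4, -1] 35.0
174 [12, 12, 13, 13, 32, 27, 35, 36, 36, 34, 28, 12, 12, 11, 8, -1] 34.0
175 [10, 13, 12, 12, 28, 27, 35, 35, 34, 34, 27, 12, 12, 12, 10, -1] 60.0
176 [10, 12, 12, 13, 32, 26, 32, 31, 31, 30, 27, 32, 12, 12, 9, -1] 93.0
177 [10, 12, 12, 13, 32, 26, 36, 35, 35, 35, 35, 33, 11, 12, 9, -2] 114.0
178 [10, 12, 13, 14, 14, 27, 35, 35, 36, 35, 34, 33, 13, 11, 10, -2] 114.0
179 [10, 11, 13, 11, 13, 27, 35, 35, 35, 36, 35, 33, 12, 13, 11, -1] 112.0
180 [10, 12, 13, 12, 13, 31, 35, 34, 36, 35, 35, 33, 12, 14, 12, -2] 117.0
181 [8, 13, 13, 13, 13, 32, 35, 34, 35, 34, 35, 33, 12, 12, 11, -1] 126.0
182 [8, 11, 14, 12, 12, 32, 36, 35, 35, 35, 35, 31, 12, 11, 12, 2] 130.0
183 [10, 12, 12, 12, 13, 31, 36, 35, 35, 35, 35, 33, 13, 12, 11, 3] 129.0
184 [9, 13, 13, 14, 13, 32, 35, 36, 35, 34, 36, 32, 12, 12, 11, 3
[... 1733 characters left out ...]
1, 31, 32, 32, 33, 30, 14, 13] 103.0
209 [0, 9, 12, 14, 14, 17, 28, 29, 28, 28, 27, 27, 27, 17, 13, 12] 98.0
[[179.0, -35.1, -2.0, -13.9], [180.0, -31.0, -2.2, -13.8], [181.0, -26.9, -2.3, -13.8], [182.0, -22.8, -2.4, -13.8], [183.0, -18.8, -2.6, -13.7], [184.0, -14.8, -2.7, -13.7], [185.0, -10.8, -2.8, -13.7], [186.0, -6.8, -3.0, -13.6], [187.0, -2.8, -1.7, -10.9], [188.0, 1.1, -3.2, -13.6], [189.0, 5.0, -2.0, -10.8], [190.0, 8.9, -2.1, -10.8], [191.0, 12.8, -2.3, -10.8], [192.0, 16.7, -2.4, -10.7], [193.0, 20.5, -2.5, -10.7], [194.0, 24.4, -4.0, -8.0], [195.0, 28.2, -1.5, -13.3], [196.0, 32.0, -1.6, -13.3], [197.0, 35.7, -1.7, -13.3], [198.0, 39.5, -1.8, -13.2], [199.0, 43.2, -2.0, -13.2]]
```

View pics/g5.png

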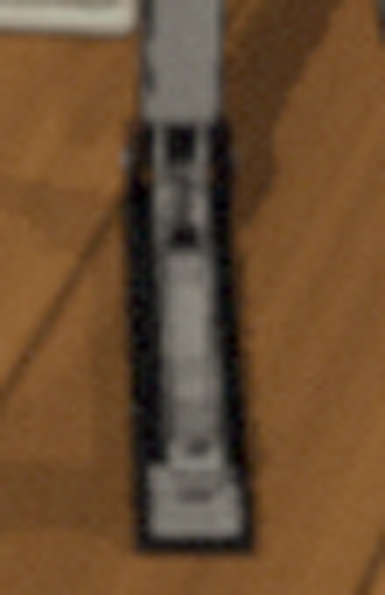

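The strip lies level, its top at 35.1 against a floor of 26.5, and is centred between the lips, so it is seated. Next I bring the closed fingers behind the open cap.

Emit:
send_rows --series '[[0,[0,0,0.8],[0,0,0]],[0,[0,0,0.8],[0,0,0]],[0,[0.3,-0.3,0.8],[0,0,0]],[0,[0.6,-0.5,0],[0,0,0]],[0,[0.6,-0.5,0],[0,0,0]],[0,[0.6,-0.5,0],[0,0,0]],[0,[0.6,-0.5,0],[0,0,0]],[0,[0.6,-0.6,0],[0,0,0]]]'

```text
clock: 13.25
eef_pos: [620.6, -340.2, 302.0]
tool_rot: [3.141, -0.001, 1.965]
force: [-0.9, -0.3, 0.6]
width: 0.1
gripper_force: 0.0
```

Emit:
send_rows --series '[[0,[0,0,0],[0,0,0]],[0,[0,0,0],[0,0,0]]]'

```text
clock: 13.5
eef_pos: [619.1, -339.0, 301.4]
tool_rot: [-3.141, -0.002, 1.964]
force: [0.3, 0.2, -0.4]
width: -0.5
gripper_force: 0.0
```

Emit:
send_rows --series '[[0,[0,0,-0.5],[0,0,0]],[0,[0,0,-0.5],[0,0,0]],[0,[0,0,-0.4],[0,0,0]],[0,[0,0,-0.34],[0,0,0]],[0,[0,0,0],[0,0,0]]]'

```text
clock: 14.12
eef_pos: [618.1, -339.2, 196.7]
tool_rot: [-3.139, -0.002, 1.964]
force: [0.1, 0.4, 0.2]
width: 0.1
gripper_force: 0.0
```

```bash
python3 - <<'E'
from m import *
st=sensors.read_state();print(st["eef_pos"],st["force"])
pin=np.array([589.,-269]); cur=np.array([618.5,-339.2,197])
th=np.r_[1.75,np.linspace(1.6,.12,18)]
for i,t in enumerate(th):
    r=150+24*(1.75-t)/1.65; a=r*np.cos(t)-18*np.sin(t)-11; z=36+r*np.sin(t)+18*np.cos(t)+17
    w=np.array([*(pin+a*fw),z]); print(i,round(t,2),w.round(0),((w-cur)/60).round(2)); cur=w
E
```

```text
[ 618.05634429 -339.2130951   196.65333854] [0.11503359 0.44709489 0.23154163]
0 1.75 [ 610. -320.  197.] [-0.14  0.32  0.01]
1 1.6 [ 602. -300.  205.] [-0.14  0.34  0.12]
2 1.51 [ 597. -288.  207.] [-0.08  0.21  0.04]
3 1.43 [ 591. -275.  209.] [-0.09  0.21  0.02]
4 1.34 [ 586. -262.  209.] [-0.09  0.21  0.  ]
5 1.25 [ 581. -249.  208.] [-0.09  0.21 -0.02]
6 1.16 [ 576. -237.  206.] [-0.09  0.21 -0.04]
7 1.08 [ 570. -224.  202.] [-0.09  0.21 -0.06]
8 0.99 [ 565. -211.  198.] [-0.09  0.21 -0.08]
9 0.9 [ 560. -199.  192.] [-0.08  0.2  -0.1 ]
10 0.82 [ 555. -188.  185.] [-0.08  0.19 -0.12]
11 0.73 [ 551. -177.  176.] [-0.08  0.18 -0.14]
12 0.64 [ 547. -166.  167.] [-0.07  0.17 -0.16]
13 0.56 [ 543. -156.  157.] [-0.07  0.16 -0.17]
14 0.47 [ 539. -148.  145.] [-0.06  0.15 -0.19]
15 0.38 [ 536. -140.  133.] [-0.06  0.13 -0.2 ]
16 0.29 [ 533. -133.  120.] [-0.05  0.12 -0.22]
17 0.21 [ 530. -127.  106.] [-0.04  0.1  -0.23]
18 0.12 [ 528. -122.   92.] [-0.03  0.08 -0.24]
```

Emit:
send_rows --series '[[0,[-0.14,0.32,0],[0,0,0]],[0,[-0.14,0.34,0.13],[0,0,0]],[0,[-0.08,0.21,0.04],[0,0,0]],[0,[-0.09,0.21,0.02],[0,0,0]],[0,[-0.09,0.21,0],[0,0,0]],[0,[-0.09,0.21,-0.02],[0,0,0]],[0,[-0.09,0.21,-0.04],[0,0,0]],[0,[-0.09,0.21,-0.06],[0,0,0]]]'

```text
clock: 15.12
eef_pos: [570.1, -224.0, 201.7]
tool_rot: [-3.141, -0.0, 1.964]
force: [1.0, -0.6, 0.4]
width: -0.0
gripper_force: 0.3
```

Emit:
send_rows --series '[[0,[-0.09,0.21,-0.08],[0,0,0]],[0,[-0.08,0.2,-0.1],[0,0,0]],[0,[-0.08,0.19,-0.12],[0,0,0]],[0,[-0.08,0.18,-0.14],[0,0,0]],[0,[-0.07,0.17,-0.16],[0,0,0]],[0,[-0.07,0.16,-0.17],[0,0,0]],[0,[-0.06,0.15,-0.19],[0,0,0]]]'

```text
clock: 16.0
eef_pos: [538.6, -148.6, 143.7]
tool_rot: [-3.142, -0.0, 1.964]
force: [0.0, -1.0, 1.4]
width: -0.1
gripper_force: 0.4
```

```bash
python3 - <<'E'
from m import *
st=sensors.read_state();print(st["eef_pos"],st["force"])
s=avg(2)
cv2.imwrite("pics/g6.png",cv2.resize(s["img"][90:230,220:360],None,fx=4,fy=4)[...,::-1])
E
```

```text
[ 538.55248749 -148.55394916  143.73279541] [ 0.03144858 -1.00395929  1.35256473]
```

View pics/g6.png

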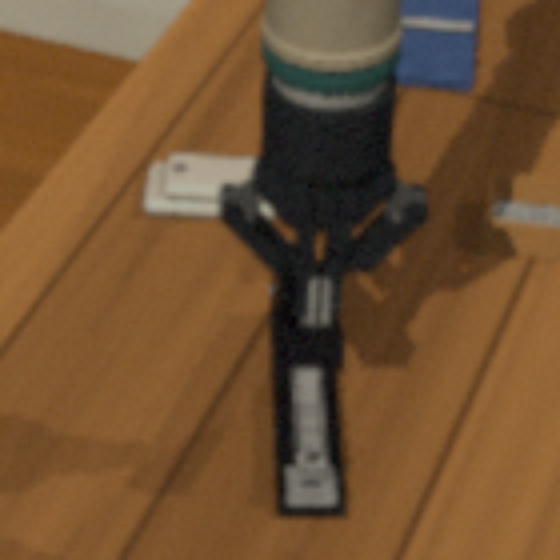

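The cap's black front is swinging down under the fingers at about (318,345), aligned with the stapler, and the strip is still in the channel. I'll carry on.

Emit:
send_rows --series '[[0,[-0.06,0.13,-0.2],[0,0,0]],[0,[-0.05,0.12,-0.22],[0,0,0]],[0,[-0.04,0.1,-0.23],[0,0,0]],[0,[-0.03,0.08,-0.24],[0,0,0]],[0,[0,0,-0.1],[0,0,0]],[0,[0,0,0],[0,0,0]]]'

```text
clock: 16.85
eef_pos: [527.7, -123.1, 84.5]
tool_rot: [-3.141, -0.001, 1.964]
force: [-1.8, 0.5, 0.2]
width: 0.1
gripper_force: 0.4
```

Emit:
send_rows --series '[[0,[-0.03,0.07,-0.05],[0,0,0]],[0,[0,0,-0.05],[0,0,0]],[0,[0,0,-0.03],[0,0,0]],[0,[0,0,0],[0,0,0]]]'

```text
clock: 17.35
eef_pos: [526.3, -119.1, 77.3]
tool_rot: [3.141, -0.0, 1.964]
force: [0.2, 0.6, 1.1]
width: -0.0
gripper_force: 0.4
```

Emit:
send_rows --series '[[0,[0,0,-0.03],[0,0,0]],[0,[0,0,-0.02],[0,0,0]],[0,[0,0,0],[0,0,0]]]'

```text
clock: 17.73
eef_pos: [526.3, -118.9, 74.3]
tool_rot: [3.141, -0.0, 1.964]
force: [-0.4, 0.6, 2.9]
width: 0.1
gripper_force: 1.2
```

Emit:
send_rows --series '[[0,[0,0,-0.02],[0,0,0]],[0,[0,0,0],[0,0,0]]]'

```text
clock: 17.98
eef_pos: [526.3, -118.8, 73.1]
tool_rot: [3.141, -0.0, 1.964]
force: [-0.7, 2.2, 2.9]
width: -0.1
gripper_force: 1.3
```

Emit:
send_rows --series '[[0,[0,0,-0.02],[0,0,0]],[0,[0,0,0],[0,0,0]]]'

```text
clock: 18.23
eef_pos: [526.3, -118.9, 71.8]
tool_rot: [3.141, -0.0, 1.964]
force: [0.0, 1.6, 3.2]
width: -0.3
gripper_force: 1.4
```

Emit:
send_rows --series '[[0,[0,0,-0.015],[0,0,0]],[0,[0,0,0],[0,0,0]]]'

```text
clock: 18.48
eef_pos: [526.3, -119.0, 71.0]
tool_rot: [3.141, -0.0, 1.964]
force: [-1.0, 2.2, 3.1]
width: -0.3
gripper_force: 1.5
```

Emit:
send_rows --series '[[0,[0,0,-0.015],[0,0,0]],[0,[0,0,0],[0,0,0]]]'

```text
clock: 18.73
eef_pos: [526.2, -119.0, 70.0]
tool_rot: [3.142, -0.0, 1.964]
force: [-0.9, 2.3, 3.7]
width: 0.2
gripper_force: 1.6
```

Emit:
send_rows --series '[[0,[0,0,-0.015],[0,0,0]],[0,[0,0,0],[0,0,0]]]'

```text
clock: 18.98
eef_pos: [526.3, -119.0, 69.2]
tool_rot: [3.142, -0.0, 1.964]
force: [-1.5, 2.4, 3.8]
width: -0.0
gripper_force: 1.7
```

Emit:
send_rows --series '[[0,[0,0,-0.01],[0,0,0]],[0,[0,0,0],[0,0,0]]]'

```text
clock: 19.23
eef_pos: [526.3, -119.0, 68.6]
tool_rot: [3.142, -0.0, 1.964]
force: [-0.4, 2.6, 2.7]
width: 0.2
gripper_force: 1.8
```

Emit:
send_rows --series '[[0,[0,0,-0.01],[0,0,0]],[0,[0,0,0],[0,0,0]]]'

```text
clock: 19.48
eef_pos: [526.3, -119.4, 67.9]
tool_rot: [-3.142, 0.0, 1.964]
force: [-1.5, 1.5, 2.7]
width: 0.2
gripper_force: 1.5
```

Emit:
send_rows --series '[[0,[0,0,-0.01],[0,0,0]],[0,[0,0,0],[0,0,0]]]'

```text
clock: 19.73
eef_pos: [526.3, -119.3, 67.3]
tool_rot: [-3.142, 0.0, 1.963]
force: [-0.8, 1.5, 2.2]
width: 0.0
gripper_force: 1.5
```

Emit:
send_rows --series '[[0,[0,0,-0.01],[0,0,0]],[0,[0,0,0],[0,0,0]]]'

```text
clock: 19.98
eef_pos: [526.3, -119.3, 66.7]
tool_rot: [-3.142, 0.0, 1.964]
force: [0.0, 1.9, 2.8]
width: 0.0
gripper_force: 1.5
```

Emit:
send_rows --series '[[0,[0,0,-0.01],[0,0,0]],[0,[0,0,0],[0,0,0]]]'

```text
clock: 20.23
eef_pos: [526.3, -119.2, 66.2]
tool_rot: [-3.142, 0.0, 1.964]
force: [0.4, 1.7, 3.1]
width: -0.1
gripper_force: 1.6
```

Emit:
send_rows --series '[[0,[0,0,-0.01],[0,0,0]],[0,[0,0,0],[0,0,0]]]'

```text
clock: 20.48
eef_pos: [526.3, -119.2, 65.6]
tool_rot: [-3.142, 0.0, 1.964]
force: [-1.1, 1.3, 3.4]
width: 0.1
gripper_force: 1.6
```

Emit:
send_rows --series '[[0,[0,0,-0.01],[0,0,0]],[0,[0,0,0],[0,0,0]]]'

```text
clock: 20.72
eef_pos: [526.3, -119.1, 65.1]
tool_rot: [-3.142, 0.0, 1.964]
force: [-1.7, 1.8, 5.7]
width: 0.3
gripper_force: 2.7
```

Emit:
send_rows --series '[[0,[0,0,-0.01],[0,0,0]],[0,[0,0,0],[0,0,0]]]'

```text
clock: 20.98
eef_pos: [526.3, -119.1, 64.9]
tool_rot: [3.142, 0.0, 1.964]
force: [-1.6, 1.1, 8.9]
width: -0.3
gripper_force: 4.1
```

Now on the plate, with force rising towards the catch.

Emit:
send_rows --series '[[0,[0,0,-0.008],[0,0,0]],[0,[0,0,0],[0,0,0]]]'

```text
clock: 21.22
eef_pos: [526.3, -119.1, 64.6]
tool_rot: [3.142, 0.001, 1.964]
force: [-3.0, 1.8, 10.6]
width: -0.2
gripper_force: 5.3
```

Emit:
send_rows --series '[[0,[0,0,-0.006],[0,0,0]],[0,[0,0,0],[0,0,0]]]'

```text
clock: 21.48
eef_pos: [526.3, -119.1, 64.4]
tool_rot: [3.142, 0.001, 1.964]
force: [-3.1, 1.8, 12.6]
width: -0.0
gripper_force: 6.1
```

Emit:
send_rows --series '[[0,[0,0,-0.005],[0,0,0]],[0,[0,0,0],[0,0,0]]]'

```text
clock: 21.72
eef_pos: [526.3, -119.0, 64.3]
tool_rot: [3.142, 0.001, 1.964]
force: [-2.9, 1.4, 14.3]
width: 0.1
gripper_force: 6.9
```

```bash
python3 - <<'E'
from m import *
s=avg(4); W=cloud(s); print(sensors.read_state()["force"])
for v in range(180,222): print(v,W[v,291:304,2].round(0).tolist())
E
```

```text
[-3.53439393  1.66233637 14.44607156]
180 [124.0, 130.0, 130.0, 129.0, 130.0, 130.0, 124.0, 124.0, 125.0, 125.0, 125.0, 130.0, 129.0]
181 [47.0, 48.0, 125.0, 126.0, 126.0, 126.0, 125.0, 121.0, 49.0, 120.0, 123.0, 127.0, 127.0]
182 [47.0, 48.0, 122.0, 123.0, 122.0, 123.0, 123.0, 48.0, 50.0, 101.0, 122.0, 123.0, 123.0]
183 [101.0, 99.0, 120.0, 119.0, 119.0, 119.0, 120.0, 47.0, 94.0, 97.0, 120.0, 120.0, 119.0]
184 [100.0, 100.0, 116.0, 116.0, 117.0, 117.0, 117.0, 48.0, 93.0, 95.0, 116.0, 117.0, 116.0]
185 [102.0, 99.0, 112.0, 114.0, 112.0, 113.0, 113.0, 49.0, 93.0, 107.0, 112.0, 113.0, 113.0]
186 [101.0, 100.0, 105.0, 105.0, 105.0, 105.0, 105.0, 48.0, 92.0, 106.0, 105.0, 105.0, 106.0]
187 [97.0, 97.0, 102.0, 102.0, 100.0, 103.0, 102.0, 83.0, 90.0, 103.0, 103.0, 102.0, 101.0]
188 [94.0, 93.0, 98.0, 100.0, 98.0, 99.0, 98.0, 84.0, 91.0, 98.0, 99.0, 99.0, 99.0]
189 [92.0, 91.0, 94.0, 95.0, 96.0, 96.0, 94.0, 83.0, 90.0, 94.0, 95.0, 95.0, 94.0]
190 [45.0, 86.0, 91.0, 93.0, 93.0, 92.0, 92.0, 83.0, 87.0, 91.0, 92.0, 92.0, 91.0]
191 [45.0, 46.0, 83.0, 88.0, 90.0, 90.0, 88.0, 83.0, 84.0, 87.0, 90
[... 1766 characters left out ...]
.0, 14.0, 16.0, 18.0, 16.0, 18.0, 17.0, 17.0, 18.0, 18.0, 18.0, 13.0, 14.0]
214 [11.0, 12.0, 14.0, 15.0, 16.0, 16.0, 15.0, 16.0, 15.0, 15.0, 15.0, 14.0, 13.0]
215 [12.0, 14.0, 13.0, 13.0, 14.0, 13.0, 14.0, 14.0, 11.0, 14.0, 13.0, 14.0, 12.0]
216 [9.0, 12.0, 13.0, 14.0, 13.0, 13.0, 14.0, 13.0, 13.0, 13.0, 12.0, 14.0, 12.0]
217 [8.0, 8.0, 8.0, 8.0, 7.0, 8.0, 8.0, 7.0, 7.0, 8.0, 7.0, 7.0, 7.0]
218 [4.0, 4.0, 5.0, 3.0, 5.0, 4.0, 4.0, 4.0, 5.0, 3.0, 2.0, 2.0, 3.0]
219 [3.0, 2.0, 0.0, 1.0, 2.0, 1.0, -0.0, 1.0, 2.0, 1.0, 1.0, 2.0, 1.0]
220 [-2.0, -1.0, -1.0, -2.0, -2.0, -1.0, -1.0, -2.0, -2.0, -2.0, -2.0, -2.0, -2.0]
221 [-1.0, -1.0, -1.0, -2.0, -2.0, -1.0, -2.0, -1.0, -2.0, -3.0, -2.0, -1.0, -1.0]
```

The cap's front is at about 45 mm, i.e. −0.045 rad with the magazine down. That fits a clicked cap (θ≈0), so I'll release and check.

Emit:
send_rows --series '[[0,[0,0,0.1],[0,0,0]],[0,[0,0,0.2],[0,0,0]],[0,[0,0,0.5],[0,0,0]],[0,[-0.7,0,0.5],[0,0,0]],[0,[-0.7,0,0.2],[0,0,0]],[0,[-0.7,0,0],[0,0,0]],[0,[0,0,0],[0,0,0]],[0,[0,0,0],[0,0,0]]]'

```text
clock: 22.92
eef_pos: [401.4, -119.5, 153.6]
tool_rot: [3.14, 0.001, 1.963]
force: [0.6, -0.5, 0.5]
width: -0.1
gripper_force: 0.0
```

```bash
python3 - <<'E'
from m import *
s=avg(6); W=cloud(s); st=sensors.read_state(); print(st["eef_pos"],st["force"])
P=[]
for v in range(160,216,3): print(v,W[v,288:304:2,2].round(0).tolist())
for v in range(165,204):
    for u in range(294,299):
        a=(W[v,u,:2]-np.array([589,-269]))@fw; P.append((a,W[v,u,2]))
P=np.array(P); k=(P[:,0]>40)&(P[:,0]<150); print("slope,z at pin",np.polyfit(P[k,0],P[k,1],1))
E
```

```text
[ 400.86181483 -118.98746899  153.08493445] [ 0.14386712  0.5058191  -0.0139386 ]
160 [44.0, 51.0, 54.0, 53.0, 51.0, 52.0, 52.0, 44.0]
163 [43.0, 50.0, 52.0, 53.0, 52.0, 52.0, 52.0, 43.0]
166 [38.0, 51.0, 53.0, 53.0, 53.0, 53.0, 53.0, 37.0]
169 [27.0, 51.0, 53.0, 53.0, 53.0, 53.0, 52.0, 26.0]
172 [15.0, 50.0, 53.0, 52.0, 53.0, 53.0, 52.0, 14.0]
175 [11.0, 49.0, 52.0, 53.0, 52.0, 53.0, 54.0, 49.0]
178 [10.0, 48.0, 54.0, 53.0, 53.0, 53.0, 53.0, 50.0]
181 [9.0, 45.0, 54.0, 53.0, 53.0, 53.0, 53.0, 51.0]
184 [7.0, 44.0, 53.0, 53.0, 53.0, 53.0, 52.0, 52.0]
187 [3.0, 14.0, 53.0, 53.0, 53.0, 52.0, 53.0, 53.0]
190 [3.0, 12.0, 53.0, 55.0, 55.0, 54.0, 54.0, 53.0]
193 [5.0, 12.0, 52.0, 55.0, 54.0, 54.0, 54.0, 54.0]
196 [3.0, 13.0, 52.0, 55.0, 54.0, 54.0, 54.0, 52.0]
199 [2.0, 11.0, 52.0, 54.0, 54.0, 55.0, 54.0, 54.0]
202 [2.0, 11.0, 52.0, 54.0, 54.0, 54.0, 53.0, 54.0]
205 [3.0, 12.0, 50.0, 50.0, 50.0, 49.0, 49.0, 49.0]
208 [2.0, 12.0, 40.0, 39.0, 39.0, 38.0, 40.0, 39.0]
211 [-2.0, 12.0, 13.0, 19.0, 17.0, 18.0, 18.0, 13.0]
214 [-1.0, 12.0, 13.0, 16.0, 15.0, 15.0, 15.0, 14.0]
slope,z at pin [1.67477655e-02 5.15480665e+01]
```

The cap stays shut and level on its own, with the magazine back up. Handing in.

```bash
python3 -c "
from cell import ctrl
print(ctrl.finish_job())"
```

```text
the job is handed in; nothing more can be done
None
```

The strip is seated in the channel and the cap is pressed shut and stays closed and level by itself; the peak press was about 14 N, below the 25 N that drives a staple. I handed the job in at about 23 s with the arm clear of everything; no verdict was returned, and I did not re-measure the bystanders.

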